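Square a plywood panel in a drilling jig

ROBOT

A 7-joint arm with a two-finger parallel gripper is mounted at the origin on a cart in front of the work surface, level with it; the furniture and walls round the work are solid. World frame = base frame: x ahead of the robot, y to its left, z up, the work surface at z = 0. Lengths are in m, angles in rad, forces in N, time in s.
With the tool pointing down it reaches from about 0.425 to 0.825 m from the base axis. Payload 3.6 kg.
Tool frame: the origin (TCP) lies midway between the tips of the shut fingers; the grasp point (between the pads) lies 19 mm behind it; z points along the fingers, y is the line along which they close (so a half turn about z gives the same grasp; the last joint's range is limited). The gripper opens to 93 mm and grips with 3 to 60 N. Pads are 15 mm wide; open, the fingers measure 128 mm over their backs; the gripper's body (75 mm by 188 mm) begins 65 mm behind the grasp point.
Start: joints at [1.288, 0.615, -0.013, 1.423, 0.008, 1.103, -0.04], TCP at [0.165, -0.629, 0.219] pointing down, gripper open.
Joint ranges: [-3.12, 3.12], [-0.3, 2.06], [-1.34, 1.32], [0.26, 2.42], [-1.36, 4.5], [0.01, 1.98], [-2.84, 2.84]. Speed limits (rad/s): [2.79, 2.79, 3.14, 3.14, 3.14, 3.14, 3.14].

INTERFACE

Orientations are given as a unit quaternion [w, x, y, z].
In Python, from cell import r gives the robot as it stands. The module is installed in compiled form; this text tells all that it offers.
- The arm moves only by the shell command python3 -m jog 'ROWS' [FORCE]. ROWS is JSON, a list of rows, each a list of 7 numbers: the closure, from -1 (fully open) to 1 (shut), then the shift along the tool's x, y, z in mm, then the turn, a rotation vector about the tool's x, y, z in rad. A call has 1 to 20 rows; each row is the pose to reach, as a shift and turn from the pose commanded when the call began, along the tool's axes at that moment; what a row does not reach only later rows make up. A row lasts 1/8 s, in which the tool goes at most 62.5 mm and 10.7 degrees, less where a joint would pass 70% of its speed; a pose out of reach is approached as far as the arm can. A call with a gripper value outside its range is refused whole. The fingers move at their own pace and stop on an object; FORCE is the grip in N (left out, the last holds). Time passes only in rows, so rows that repeat a pose let the fingers close. It gives the time, the measured TCP pose, the force, the opening and the grip force at its end, in the units of the state.
- r.get_state(): the state, without advancing time (a new reading comes with each control period).
- r.get_image(name): name is "side" or "top" or "wrist"; returns a dict with "pixels" (400x640x3 uint8, blue, green, red), "fx", "fy", "cx", "cy" (pixels), "rvec" (rotation vector, rad) and "tvec" (3), from world to camera coordinates, as OpenCV has them; the wrist camera has in their place "mount" (4x4, takes a point from camera to tool coordinates, whose origin is the TCP and whose axes are the flange's). Camera axes: x right, y down, z forward; pixel columns grow to the right and rows downward; lengths in m; the calibration is good to about 2 mm. A picture is of the moment at which its call begins: read the wrist's pose just before it. There is no depth.
- r.hand_in(): hands the job in; it is judged then, once.
The state is a dict: "clock": time; "qpos": joint angles; "qvel": joint speeds; "joint_torque": joint torques, N m; "tool_pos": TCP position; "ee_rot": TCP orientation; "force": force on the tool from outside, world axes, zero at the start; "wrist_torque": the same for the moment, N m; "gripper_width": finger opening in m; "grasp_force": force on a finger pad.
Only numpy, scipy, OpenCV 4.12 (cv2) and the standard library are available. Lean on these libraries where they do the work, as an engineer would, in place of code of your own. Each camera call takes 0.05 s, during which the arm holds its last target. There are 200 camera calls.

TASK

Push the flat plywood panel across the bench until its long edge is flush along the jig's aluminium fence and its end is right up against the jig's dark end stop, so that all three brass plungers are pushed fully in and stay in. Keep the panel flat on the bench, push it home gently without ramming the jig, and leave the tape, pliers and solder reel where they are.

Things in the scene. Friction and masses are not known exactly. Their poses are not given: they have to be found in the camera images.
- panel: Loose plywood panel lying flat on the bench, 100 mm wide (its x), 180 mm long (its y), 18 mm thick, about 0.3 kg, wider than most grippers open. Origin at the centre of its underside; +x looks to the fence, -y to the end stop. It starts a few cm clear of the fence and of the end stop, within about 15 degrees of parallel, and sliding it takes a push of some 2 to 7 N, up to twice that where it also rubs on fence or stop.
- jig: Squaring jig fixed to the bench. Origin on the bench, z up; its x axis points from the panel to the fence (to the robot's left, or left and away), y along the fence to the robot's side; the end stop is at its far end. Behind the fence lie a 10 mm high base plate and two black thumb nuts, 38 mm high, up to x = +90 mm.
- fence_front (a point): Fixed point of the jig (its origin): foremost setting of the fence face. The aluminium fence (220 mm long, jig y -100 to +120 mm, 20 thick, 33 high, square to jig x) is locked, rigid under 30 N, with its face at an unreported setting 0 to 25 mm behind this point (jig +x): find it by touch or by looking. This point does not move with it.
- stop_face (a point): Foot of the end stop's contact face, at jig x = 0, y = -115 mm. The end stop is a fixed dark steel bar, 30 mm high and 26 mm wide, that runs along jig x from -80 to +90 mm; the face looks to jig +y.
- plunger_far (a joint): Brass plunger in the fence, on the end stop's side, 8 mm thick with a round tip, at jig y = -50 mm, 10 mm above the bench. Value 0 = out (tip 6 mm proud of the fence face), 0.006 m = pushed in flush with the face. A very soft spring (under 0.3 N) brings it out again, weaker than the panel's friction on the bench, so a panel pushed home stays home.
- plunger_near (a joint): The other plunger in the fence, on the robot's side, the same, at jig y = +35 mm.
- plunger_end (a joint): Plunger in the end stop, the same, at jig x = -40 mm, pushed in along jig -y: 0 = out (6 mm proud), 0.006 m = flush with the end stop's face.
- tape_roll: Yellow roll of tape lying flat, 64 mm across and 18 mm high, on the open bench to the right; origin at the centre of its underside. To be left alone.
- pliers: Pliers with blue grips lying flat, 178 mm long (its y), 55 mm wide, 14 mm high, on the right; origin at the centre of the underside. To be left alone.
- solder_reel: Black-flanged reel of solder, 58 x 76 x 53 mm high, to the right, near the blue parts tray; origin at the centre of its underside. To be left alone.

How it is judged:
By the outcome, as a careful person would: the job done as asked, in the order asked, and still so for the second after the job is handed in, with the robot touching nothing.
It also fails if it takes over 67 s, if anything falls off the work surface, if the arm or the gripper's body presses on something with over 40 N, if the wrist force passes 120 N, or if a joint passes its speed limit or range.

## Working session

There is one attempt and no reset: what is moved stays moved. The work goes in short steps, Python scripts to look and compute and a shell command to move; the robot and the scene stay as the last step left them, time stands still between calls to the robot, and variables do not carry over. Pictures are saved under pics/ and viewed, at most 10 in all, crops included, and the job is handed in when it is done.

```bash
mkdir -p pics; cat > h.py <<'E'
import cv2,numpy as np
from cell import r
from scipy.spatial.transform import Rotation as R
def save(n,f):
    im=r.get_image(n);cv2.imwrite('pics/'+f,im['pixels']);return im
def w(im,u,v,z):
    Rm=cv2.Rodrigues(np.array(im['rvec'],float))[0];t=np.array(im['tvec'],float).ravel()
    d=Rm.T@np.array([(u-im['cx'])/im['fx'],(v-im['cy'])/im['fy'],1]);c=-Rm.T@t
    return c+d*(z-c[2])/d[2]
def pose():
    s=r.get_state();q=s['ee_rot'];return np.array(s['tool_pos']),R.from_quat([q[1],q[2],q[3],q[0]]).as_matrix(),s
E
python3 - <<'E'
from h import *
save('top','top0.png');save('side','side0.png')
p,M,s=pose();print(p,M.round(3),s['clock'],s['force'],s['gripper_width'])
E
```

```text
[ 0.164892   -0.62801587  0.21759568] [[ 0.967  0.254 -0.001]
 [ 0.254 -0.967  0.002]
 [-0.    -0.002 -1.   ]] 0.1 [0.24862521 0.4264868  0.52062523] 0.0930212899671211
```

View pics/top0.png

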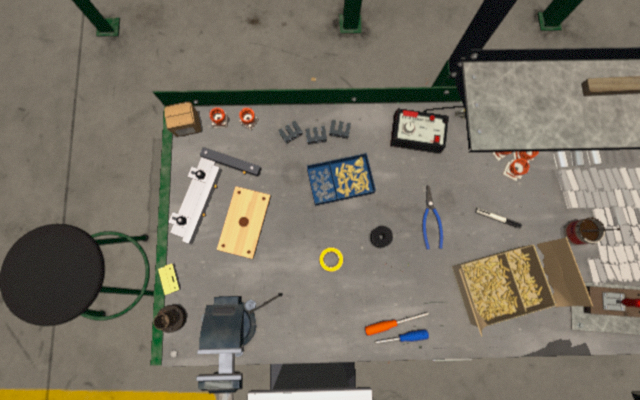

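View pics/side0.png

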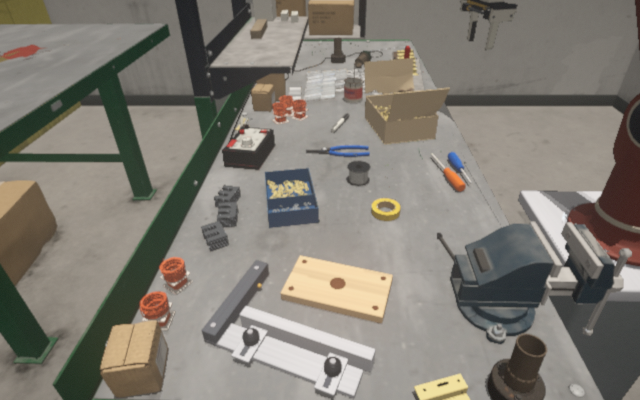

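```bash
python3 - <<'E'
from h import *
a=cv2.imread('pics/top0.png')[130:290,140:300];cv2.imwrite('pics/c0.png',cv2.resize(a,(600,600),interpolation=cv2.INTER_CUBIC))
im=r.get_image('top')
for n,u,v,z in [('cartcorner',310,365,0),('panelTL',234,187,.018),('TR',270,194,.018),('BR',255,257,.018),('BL',218,250,.018),('tape',331,260,.018),('vise',225,325,.1)]: print(n,w(im,u,v,z).round(3))
print(im['fx'],im['tvec'])
E
```

```text
cartcorner [ 0.211 -0.001  0.   ]
panelTL [0.683 0.199 0.018]
TR [0.661 0.101 0.018]
BR [0.49  0.141 0.018]
BL [0.511 0.239 0.018]
tape [ 0.478 -0.062  0.018]
vise [0.326 0.199 0.1  ]
407.9651527933447 [-0.02551575  0.62835341  1.01650862]
```

View pics/c0.png

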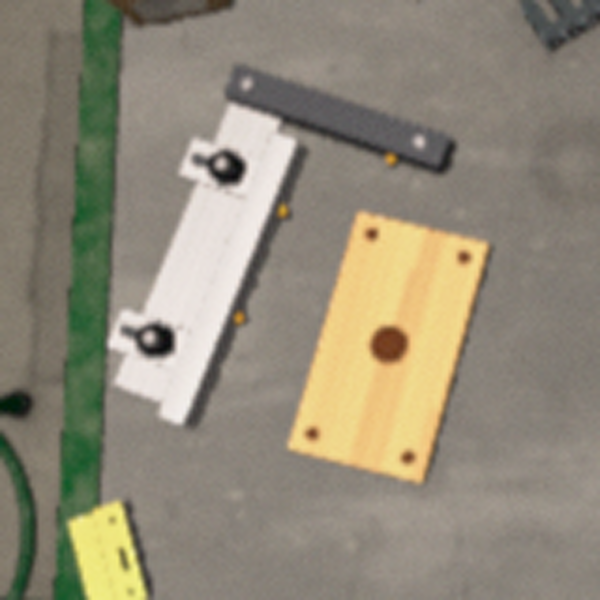

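```bash
cat > m.py <<'E'
from h import *
im=r.get_image('top')
f=lambda x,y,z:w(im,140+x/3.75-.4,130+y/3.75-.4,z)[:2]
P=[f(*c,.018) for c in [(361,211),(491,242),(423,483),(288,448)]]
print('panel',np.round(P,4),np.mean(P,0))
for i in range(4):
    d=P[(i+1)%4]-P[i];print(np.linalg.norm(d).round(4),np.degrees(np.arctan2(d[1],d[0])).round(1))
S=[f(228,98,.03),f(440,171,.03)];d=S[1]-S[0];print('stop',S,np.linalg.norm(d),np.degrees(np.arctan2(*d[::-1])))
F=[f(299,137,.033),f(189,426,.033)];d=F[1]-F[0];print('fence',F,np.linalg.norm(d),np.degrees(np.arctan2(*d[::-1])))
for c in [(283,211),(239,318),(391,160)]: print('plunger',f(*c,.010))
E
python3 m.py
```

```text
panel [[0.6858 0.1944]
 [0.6607 0.0993]
 [0.4869 0.1474]
 [0.5138 0.2435]] [0.58681873 0.17117359]
0.0984 -104.8
0.1803 164.5
0.0998 74.4
0.1789 -15.9
stop [array([0.77013894, 0.29084224]), array([0.71182554, 0.13509416])] 0.16630670154164662 -110.52632549659096
fence [array([0.73861778, 0.23745838]), array([0.52959659, 0.30971976])] 0.22115958405370328 160.92905756265438
plunger [0.68886076 0.25341304]
plunger [0.60955586 0.28334184]
plunger [0.72616602 0.17437382]
```

```bash
python3 -m jog '[[-1,0,0,-40,0,0,0],[-1,346,-196,-40,0,0,-0.5],[-1,346,-196,-40,0,0,-0.5],[-1,346,-196,-40,0,0,-0.5],[-1,346,-196,-40,0,0,-0.5],[-1,346,-196,-40,0,0,-0.5],[-1,346,-196,-40,0,0,-0.5],[-1,346,-196,-40,0,0,-0.5],[-1,557,-588,-40,0,0,-0.965],[-1,557,-588,-40,0,0,-0.965],[-1,557,-588,-40,0,0,-0.965],[-1,557,-588,-40,0,0,-0.965],[-1,557,-588,-40,0,0,-0.965],[-1,557,-588,-40,0,0,-0.965],[-1,557,-588,-40,0,0,-0.965],[-1,557,-588,-40,0,0,-0.965],[-1,557,-588,-40,0,0,-0.965]]'
python3 - <<'E'
from h import *
p,M,s=pose();print(p,np.degrees(np.arctan2(M[1,0],M[0,0])),M[:,2],s['qpos'])
im=save('wrist','w0.png');np.set_printoptions(suppress=True);print(np.array(im['mount']).round(4),im['fx'])
E
```

```text
clock: 2.33
tool_pos: [0.5543, 0.0814, 0.2583]
ee_rot: [0.0, 0.819, 0.574, -0.001]
force: [-0.6, 0.0, 0.9]
gripper_width: 0.093
grasp_force: 0.0
[0.5542652  0.08139753 0.25831018] 70.05906760601857 [-8.21616487e-04 -8.84326597e-04 -9.99999271e-01] [ 0.07238569  0.46126283 -0.39388358  1.62191517  0.19373885  1.09814404
 -0.72119835]
[[-0.0006 -0.9621 -0.2727  0.0753]
 [ 1.     -0.0005 -0.0006  0.0002]
 [ 0.0005 -0.2727  0.9621 -0.166 ]
 [ 0.      0.      0.      1.    ]] 293.6535074936065
```

View pics/w0.png

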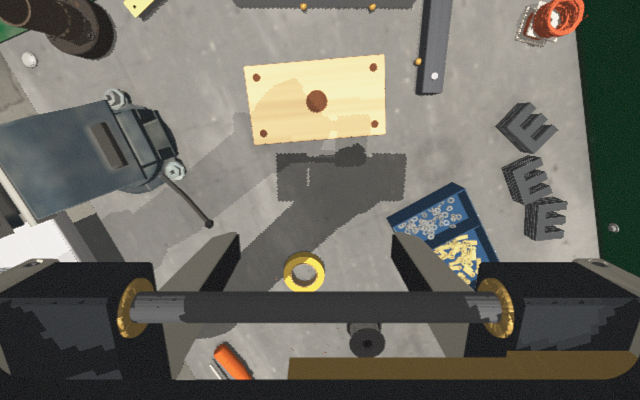

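The wrist view shows the panel (corners near 245,67 / 384,55 / 386,133 / 252,145), the fence plungers at (304,7), (372,7) and the stop's face from (425,0) to (416,92). I'll refine the geometry with it.

```bash
cat >> h.py <<'E'
def ww(im,p,M,u,v,z):
    T=np.array(im['mount']);d=M@T[:3,:3]@np.array([(u-im['cx'])/im['fx'],(v-im['cy'])/im['fy'],1]);c=p+M@T[:3,3]
    return c+d*(z-c[2])/d[2]
def ang(d): return np.degrees(np.arctan2(d[1],d[0])).round(1)
E
python3 - <<'E'
from h import *
p,M,s=pose();im=r.get_image('wrist');a=im['pixels']
f=lambda u,v,z:ww(im,p,M,u,v,z)[:2]
P=[f(245,66,.018),f(385,55,.018),f(386,133,.018),f(253,145,.018)]
print(np.round(P,4),np.mean(P,0),[ang(P[(i+1)%4]-P[i]) for i in range(4)],[np.linalg.norm(P[(i+1)%4]-P[i]).round(4) for i in range(4)])
A,B,C=f(304,7,.01),f(372,7,.01),f(418,61,.01);print(A,B,C,ang(A-B),np.linalg.norm(A-B))
for q in (A,B,C,np.mean(P,0)): print(q@[.342,.94],q@[-.94,.342])
cv2.imwrite('pics/c1.png',cv2.resize(a[0:160,230:470],(800,533),interpolation=cv2.INTER_CUBIC))
E
```

```text
[[0.5176 0.2396]
 [0.6885 0.1905]
 [0.6626 0.0978]
 [0.4876 0.145 ]] [0.58906432 0.16825215] [np.float64(-16.0), np.float64(-105.6), np.float64(164.9), np.float64(72.4)] [np.float64(0.1778), np.float64(0.0962), np.float64(0.1812), np.float64(0.0993)]
[0.6119993  0.27768768] [0.69081861 0.24876175] [0.72860496 0.16985849] 159.8 0.08395947125179254
0.47033017760472695 -0.4803101515954619
0.4700960099937562 -0.5642929696188947
0.40884988140755135 -0.6267970568823416
0.35961701500012766 -0.49617822771812436
```

View pics/c1.png

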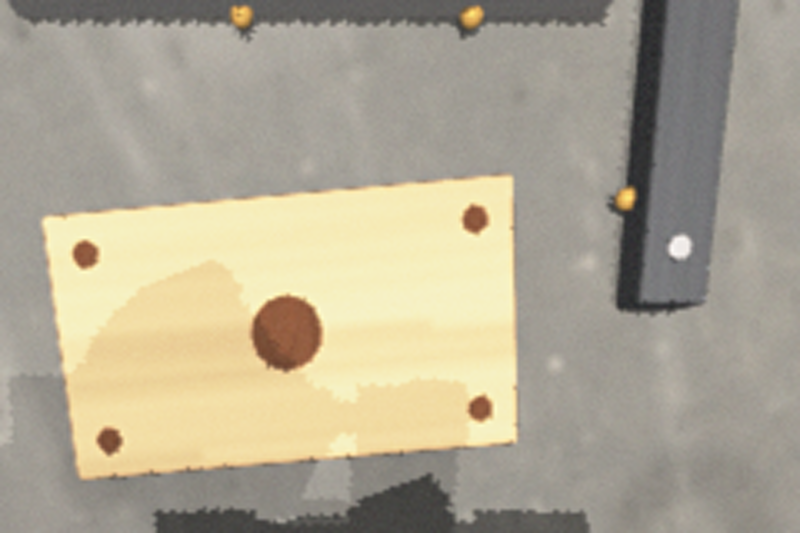

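```bash
python3 -m jog '[[-1,0,0,60,0,0,0],[-1,0,0,120,0,0,0],[-1,0,0,175,0,0,0],[-1,0,0,220,0,0,0],[-1,0,0,240,0,0,0],[-1,0,0,250,0,0,0],[-1,0,0,250,0,0,0],[-1,10,0,250,0,0,0],[-1,18,0,250,0,0,0]]'
python3 -m jog '[[-1,4,0,0,0,0,0],[-1,8,0,0,0,0,0],[-1,12,0,0,0,0,0],[-1,16,0,0,0,0,0],[-1,20,0,0,0,0,0],[-1,24,0,0,0,0,0],[-1,28,0,0,0,0,0],[-1,32,0,0,0,0,0],[-1,36,0,0,0,0,0],[-1,40,0,0,0,0,0]]'
```

```text
clock: 3.55
tool_pos: [0.5618, 0.0997, 0.0099]
ee_rot: [0.0, 0.819, 0.574, 0.001]
force: [-0.4, 0.3, -0.7]
gripper_width: 0.0931
grasp_force: 0.0
clock: 4.8
tool_pos: [0.5747, 0.1364, 0.0086]
ee_rot: [-0.0, 0.819, 0.574, 0.0]
force: [-1.0, -1.9, -1.5]
gripper_width: 0.0932
grasp_force: 0.7
```

```bash
python3 -m jog '[[-1,4,0,0,0,0,0],[-1,8,0,0,0,0,0],[-1,12,0,0,0,0,0],[-1,16,0,0,0,0,0],[-1,20,0,0,0,0,0],[-1,24,0,0,0,0,0],[-1,25,0,0,0,0,0],[-1,25,0,0,0,0,0]]'
python3 -m jog '[[-1,-12,0,0,0,0,0],[-1,-40,0,-30,0,0,0],[-1,-80,0,-90,0,0,0],[-1,-80,0,-150,0,0,0],[-1,-80,0,-210,0,0,0],[-1,-80,0,-250,0,0,0],[-1,-80,0,-250,0,0,0]]'
python3 - <<'E'
from h import *
p,M,s=pose();im=save('wrist','w1.png');print(list(p),M.round(3).tolist())
E
```

```text
clock: 5.8
tool_pos: [0.583, 0.16, 0.0088]
ee_rot: [-0.0, 0.819, 0.574, 0.0]
force: [-0.3, -0.6, -1.2]
gripper_width: 0.0926
grasp_force: 0.3
clock: 6.68
tool_pos: [0.5576, 0.0846, 0.263]
ee_rot: [0.002, 0.819, 0.573, 0.005]
force: [0.7, 0.5, -0.9]
gripper_width: 0.0932
grasp_force: 0.0
[np.float64(0.5576129895038406), np.float64(0.08456156420500559), np.float64(0.2630114482320913)] [[0.343, 0.939, 0.01], [0.939, -0.343, 0.002], [0.005, 0.009, -1.0]]
```

View pics/w1.png

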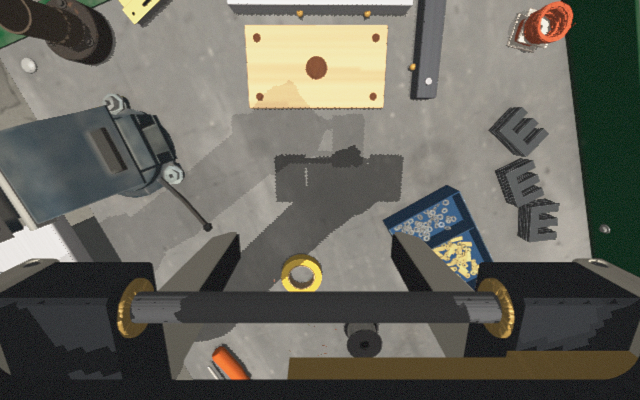

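Panel is now parallel to the jig, with corners about (245,26), (387,26), (386,108), (250,108). The plungers at (300,14), (367,14) are still out, and the end plunger is at (412,67).

```bash
python3 - <<'E'
from h import *
p,M,s=pose();im=r.get_image('wrist')
f=lambda u,v,z:ww(im,p,M,u,v,z)[:2]
P=[f(245,26,.018),f(387,26,.018),f(386,108,.018),f(250,108,.018)]
for n,q in zip('abcdABEc',P+[f(300,14,.01),f(367,14,.01),f(412,67,.01),np.mean(P,0)]): print(n,q,(q@[.342,.94]).round(4),(q@[-.94,.342]).round(4))
E
```

```text
a [0.53839629 0.28662375] 0.4536 -0.4081
b [0.70356982 0.22641536] 0.4535 -0.5839
c [0.67507055 0.13360932] 0.3565 -0.5889
d [0.50549032 0.19557154] 0.3567 -0.4083
A [0.60748745 0.27792483] 0.469 -0.476
B [0.68620183 0.24924144] 0.469 -0.5598
E [0.72328687 0.17072056] 0.4078 -0.6215
c [0.60563175 0.21055499] 0.405 -0.4973
```

```bash
python3 -m jog '[[0.15,135,-110,0,0,0,1.571],[0.15,135,-110,0,0,0,1.571],[0.15,135,-110,0,0,0,1.571],[0.15,135,-110,0,0,0,1.571],[0.15,135,-110,0,0,0,1.571],[0.15,135,-110,0,0,0,1.571],[0.15,135,-110,0,0,0,1.571],[0.15,135,-110,0,0,0,1.571],[0.15,135,-110,0,0,0,1.571],[0.15,135,-110,0,0,0,1.571],[0.15,135,-110,0,0,0,1.571]]'
python3 - <<'E'
from h import *
p,M,s=pose();print(p,M.round(3),s['qpos'],p[:2]@[.342,.94],p[:2]@[-.94,.342])
im=save('wrist','w2.png')
E
```

```text
clock: 8.15
tool_pos: [0.4978, 0.2485, 0.2575]
ee_rot: [0.001, 0.985, -0.173, -0.001]
force: [-0.1, -0.4, -1.5]
gripper_width: 0.0397
grasp_force: 0.0
[0.49782099 0.24845926 0.25753723] [[ 0.94  -0.341 -0.002]
 [-0.341 -0.94  -0.001]
 [-0.001  0.002 -1.   ]] [-0.47828399  0.43240166 -0.03590696  1.64006104  0.01717328  1.0716914
 -2.43803629] 0.4038064777121393 -0.3829786616266293
```

View pics/w2.png

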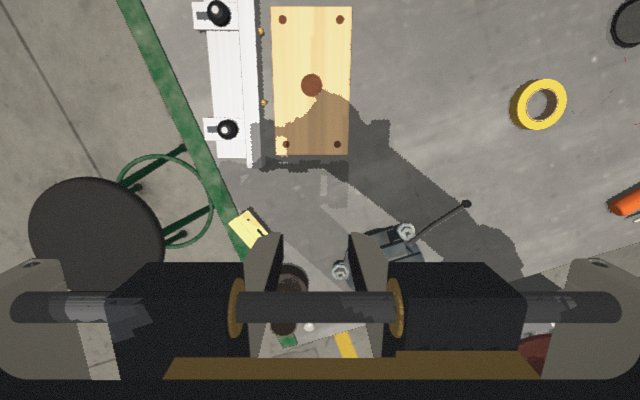

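The panel (272–350, near edge v≈155) lies ahead of the fingers; I'll check centring and gap numerically.

```bash
python3 - <<'E'
from h import *
p,M,s=pose();im=r.get_image('wrist')
print(im['cx'],im['cy'])
for u,v,z in [(272,155,.018),(350,155,.018),(272,6,.018),(352,6,.018),(262,31,.01),(264,102,.01),(342,271,.1),(405,230,.06),(342,271,.06)]:
    q=ww(im,p,M,u,v,z)[:2]; print(u,v,q.round(4),(q@[.342,.94]).round(4),(q@[-.94,.342]).round(4))
E
```

```text
315.2976068029007 200.4114794518675
272 155 [0.5419 0.2953] 0.4629 -0.4084
350 155 [0.5052 0.1944] 0.3556 -0.4084
272 6 [0.708  0.2272] 0.4557 -0.5878
352 6 [0.6749 0.1363] 0.359 -0.5878
262 31 [0.6895 0.2495] 0.4704 -0.5628
264 102 [0.6104 0.28  ] 0.4719 -0.478
342 271 [0.3863 0.2536] 0.3705 -0.2764
405 230 [0.3926 0.1596] 0.2843 -0.3145
342 271 [0.3637 0.2575] 0.3664 -0.2538
```

```bash
python3 -m jog '[[0.15,0,0,60,0,0,0],[0.15,0,0,120,0,0,0],[0.15,0,0,175,0,0,0],[0.15,0,0,220,0,0,0],[0.15,0,0,240,0,0,0],[0.15,0,0,249,0,0,0],[0.15,0,0,249,0,0,0],[0.15,7,0,249,0,0,0],[0.15,14,0,249,0,0,0],[0.15,18,0,249,0,0,0],[0.15,22,0,249,0,0,0],[0.15,26,0,249,0,0,0],[0.15,30,0,249,0,0,0],[0.15,34,0,249,0,0,0],[0.15,38,0,249,0,0,0],[0.15,42,0,249,0,0,0],[0.15,45,0,249,0,0,0],[0.15,45,0,249,0,0,0]]'
python3 -m jog '[[0.15,1,0,0,0,0,0],[0.15,2,0,0,0,0,0],[0.15,3,0,0,0,0,0],[0.15,4,0,0,0,0,0],[0.15,5,0,0,0,0,0],[0.15,6,0,0,0,0,0],[0.15,7,0,0,0,0,0],[0.15,7,0,0,0,0,0]]'
python3 -m jog '[[0.15,0.5,0,0,0,0,0],[0.15,1,0,0,0,0,0],[0.15,1.5,0,0,0,0,0],[0.15,2,0,0,0,0,0]]'
```

```text
clock: 10.5
tool_pos: [0.5397, 0.2341, 0.0099]
ee_rot: [-0.0, 0.985, -0.173, -0.001]
force: [-3.9, 1.3, 4.1]
gripper_width: 0.0392
grasp_force: 2.3
clock: 11.5
tool_pos: [0.546, 0.2317, 0.0098]
ee_rot: [-0.0, 0.985, -0.173, -0.001]
force: [-5.0, 2.1, 5.1]
gripper_width: 0.0395
grasp_force: 2.6
clock: 12.0
tool_pos: [0.5475, 0.2312, 0.0098]
ee_rot: [-0.0, 0.985, -0.173, -0.001]
force: [-5.6, 0.8, 4.3]
gripper_width: 0.0394
grasp_force: 2.9
```

```bash
for i in 1 2; do :; done; python3 -m jog '[[0.15,0.5,0,0,0,0,0],[0.15,1,0,0,0,0,0],[0.15,1.5,0,0,0,0,0],[0.15,1.5,0,0,0,0,0]]'
python3 -m jog '[[0.15,0.5,0,0,0,0,0],[0.15,1,0,0,0,0,0],[0.15,1.5,0,0,0,0,0],[0.15,1.5,0,0,0,0,0]]'
```

```text
clock: 12.5
tool_pos: [0.549, 0.2306, 0.0098]
ee_rot: [-0.0, 0.985, -0.173, -0.001]
force: [-5.7, 2.3, 5.5]
gripper_width: 0.0393
grasp_force: 2.8
clock: 13.0
tool_pos: [0.5501, 0.2302, 0.0098]
ee_rot: [-0.0, 0.985, -0.173, -0.002]
force: [-6.1, 1.3, 5.6]
gripper_width: 0.0393
grasp_force: 3.1
```

```bash
python3 -m jog '[[0.15,0.5,0,0,0,0,0],[0.15,1,0,0,0,0,0],[0.15,1.5,0,0,0,0,0],[0.15,1.5,0,0,0,0,0]]'
python3 -m jog '[[0.15,0.5,0,0,0,0,0],[0.15,1,0,0,0,0,0],[0.15,1.5,0,0,0,0,0],[0.15,1.5,0,0,0,0,0]]'
```

```text
clock: 13.5
tool_pos: [0.5501, 0.2302, 0.0098]
ee_rot: [0.0, 0.985, -0.173, -0.003]
force: [-7.3, 2.8, 7.2]
gripper_width: 0.0396
grasp_force: 4.1
clock: 14.0
tool_pos: [0.5501, 0.2302, 0.0098]
ee_rot: [0.0, 0.985, -0.173, -0.004]
force: [-9.6, 2.9, 8.7]
gripper_width: 0.0392
grasp_force: 5.1
```

```bash
python3 -m jog '[[0.15,-5,0,0,0,0,0],[0.15,-15,0,0,0,0,0],[0.15,-18,0,-50,0,0,0],[0.15,-18,0,-110,0,0,0],[-1,0,0,-150,0,0,0],[-1,91,76,-150,0,0,-1.571],[-1,91,76,-150,0,0,-1.571],[-1,91,76,-150,0,0,-1.571],[-1,91,76,-150,0,0,-1.571],[-1,91,76,-150,0,0,-1.571],[-1,91,76,-150,0,0,-1.571],[-1,91,76,-150,0,0,-1.571],[-1,91,76,-150,0,0,-1.571],[-1,91,76,-150,0,0,-1.571],[-1,91,76,-150,0,0,-1.571],[-1,91,76,-150,0,0,-1.571]]'
python3 - <<'E'
from h import *
p,M,s=pose();print(p,M.round(3),p[:2]@[.342,.94],p[:2]@[-.94,.342])
save('wrist','w3.png')
E
```

```text
clock: 16.0
tool_pos: [0.6145, 0.1253, 0.1595]
ee_rot: [0.0, 0.82, 0.573, 0.0]
force: [0.3, 0.6, 0.3]
gripper_width: 0.0931
grasp_force: 0.0
[0.61446299 0.12525471 0.15952938] [[ 0.344  0.939  0.001]
 [ 0.939 -0.344 -0.   ]
 [-0.     0.001 -1.   ]] 0.32788577180501627 -0.5347580955298066
```

View pics/w3.png

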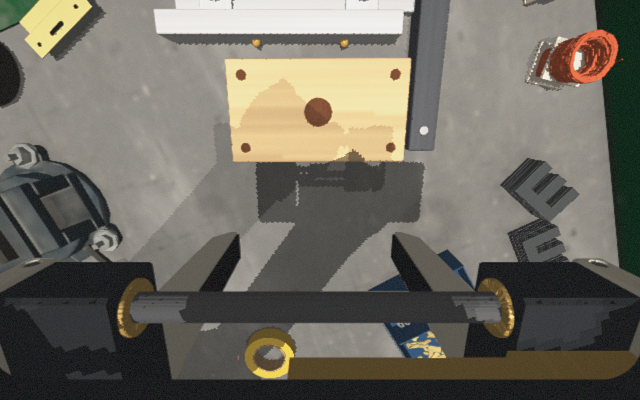

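The panel's end (v 58–160, u≈405) is against the stop with the end plunger hidden; the fence plungers (257,43), (344,43) are still out. Now I push sideways.

```bash
python3 -m jog '[[-1,0,0,60,0,0,0],[-1,0,0,110,0,0,0],[-1,0,0,138,0,0,0],[-1,0,0,149,0,0,0],[-1,0,0,150,0,0,0],[-1,8,0,150,0,0,0],[-1,14,0,150,0,0,0],[-1,17,0,150,0,0,0],[-1,20,0,150,0,0,0],[-1,23,0,150,0,0,0],[-1,26,0,150,0,0,0],[-1,29,0,150,0,0,0],[-1,32,0,150,0,0,0],[-1,32,0,150,0,0,0]]'
python3 -m jog '[[-1,0.5,0,0,0,0,0],[-1,1,0,0,0,0,0],[-1,1.5,0,0,0,0,0],[-1,2,0,0,0,0,0],[-1,2.5,0,0,0,0,0],[-1,3,0,0,0,0,0],[-1,3.5,0,0,0,0,0],[-1,4,0,0,0,0,0]]'
python3 -m jog '[[-1,0.5,0,0,0,0,0],[-1,1,0,0,0,0,0],[-1,1.5,0,0,0,0,0],[-1,2,0,0,0,0,0]]'
```

```text
clock: 17.8
tool_pos: [0.6242, 0.1531, 0.0095]
ee_rot: [0.001, 0.82, 0.573, -0.002]
force: [-2.8, -4.7, 3.6]
gripper_width: 0.093
grasp_force: 2.5
clock: 18.8
tool_pos: [0.6264, 0.1598, 0.0096]
ee_rot: [-0.0, 0.819, 0.574, -0.0]
force: [-0.5, -2.1, -1.5]
gripper_width: 0.0932
grasp_force: 0.8
clock: 19.3
tool_pos: [0.6269, 0.1612, 0.0096]
ee_rot: [0.0, 0.819, 0.574, -0.0]
force: [-1.6, -1.4, -0.9]
gripper_width: 0.093
grasp_force: 1.2
```

```bash
python3 -m jog '[[-1,0.5,0,0,0,0,0],[-1,1,0,0,0,0,0],[-1,1.5,0,0,0,0,0],[-1,2,0,0,0,0,0]]'
python3 -m jog '[[-1,0.5,0,0,0,0,0],[-1,1,0,0,0,0,0],[-1,1.5,0,0,0,0,0],[-1,2,0,0,0,0,0]]'
python3 -m jog '[[-1,0.5,0,0,0,0,0],[-1,1,0,0,0,0,0],[-1,1.5,0,0,0,0,0],[-1,1.5,0,0,0,0,0]]'
```

```text
clock: 19.8
tool_pos: [0.6269, 0.1614, 0.0095]
ee_rot: [0.001, 0.819, 0.573, -0.002]
force: [-4.0, -4.7, 0.4]
gripper_width: 0.0927
grasp_force: 3.1
clock: 20.3
tool_pos: [0.6269, 0.1614, 0.0095]
ee_rot: [0.001, 0.819, 0.573, -0.004]
force: [-4.9, -8.1, 3.1]
gripper_width: 0.0931
grasp_force: 4.4
clock: 20.8
tool_pos: [0.6268, 0.1615, 0.0095]
ee_rot: [0.002, 0.82, 0.573, -0.005]
force: [-5.8, -8.7, 4.1]
gripper_width: 0.093
grasp_force: 5.1
```

```bash
python3 -m jog '[[-1,0.5,0,0,0,0,0],[-1,1,0,0,0,0,0],[-1,1.5,0,0,0,0,0],[-1,2,0,0,0,0,0],[-1,2,0,0,0,0,0]]'
python3 -m jog '[[-1,-6,0,0,0,0,0],[-1,-20,0,0,0,0,0],[-1,-26,0,-50,0,0,0],[-1,-26,0,-110,0,0,0],[-1,-26,0,-150,0,0,0],[-1,-26,0,-150,0,0,0]]'
python3 - <<'E'
from h import *
p,M,s=pose();print(p,M.round(3),p[:2]@[.342,.94],p[:2]@[-.94,.342])
im=r.get_image('wrist');a=im['pixels'][0:170,140:460];cv2.imwrite('pics/w4.png',cv2.resize(a,(800,425),interpolation=cv2.INTER_CUBIC))
E
```

```text
clock: 21.42
tool_pos: [0.6269, 0.1615, 0.0094]
ee_rot: [0.003, 0.82, 0.573, -0.007]
force: [-7.2, -10.7, 5.5]
gripper_width: 0.0932
grasp_force: 6.4
clock: 22.18
tool_pos: [0.6243, 0.1467, 0.165]
ee_rot: [0.001, 0.819, 0.574, 0.007]
force: [0.8, 0.4, 0.1]
gripper_width: 0.0931
grasp_force: 0.0
[0.62428585 0.14674313 0.16496968] [[ 0.341  0.94   0.012]
 [ 0.94  -0.341  0.006]
 [ 0.009  0.009 -1.   ]] 0.35144430375432834 -0.5366425484636447
```

View pics/w4.png

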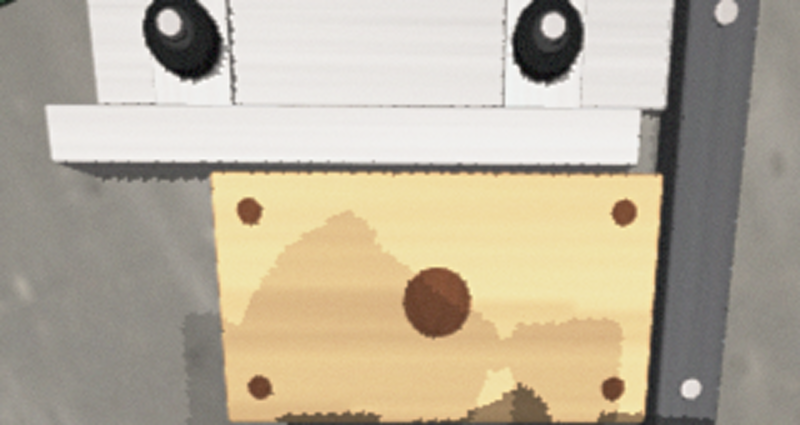

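```bash
python3 -m jog '[[0.15,67,-120,0,0,0,1.571],[0.15,67,-120,0,0,0,1.571],[0.15,67,-120,0,0,0,1.571],[0.15,67,-120,0,0,0,1.571],[0.15,67,-120,0,0,0,1.571],[0.15,67,-120,0,0,0,1.571],[0.15,67,-120,0,0,0,1.571],[0.15,67,-120,0,0,0,1.571],[0.15,67,-120,0,0,0,1.571],[0.15,67,-120,0,0,0,1.571],[0.15,67,-120,0,0,0,1.571]]'
python3 - <<'E'
from h import *
p,M,s=pose();print(p,M.round(3),p[:2]@[.342,.94],p[:2]@[-.94,.342])
E
```

```text
clock: 23.6
tool_pos: [0.5306, 0.2482, 0.1589]
ee_rot: [0.0, 0.985, -0.173, -0.0]
force: [-0.1, -0.3, 1.3]
gripper_width: 0.0398
grasp_force: 0.0
[0.53063632 0.24815113 0.15887311] [[ 0.94  -0.341 -0.001]
 [-0.341 -0.94  -0.   ]
 [-0.001  0.001 -1.   ]] 0.41473968144224876 -0.41393045023631375
```

```bash
python3 -m jog '[[0.15,0,0,60,0,0,0],[0.15,0,0,110,0,0,0],[0.15,0,0,138,0,0,0],[0.15,0,0,148,0,0,0],[0.15,0,0,149,0,0,0],[0.15,8,0,149,0,0,0],[0.15,14,0,149,0,0,0],[0.15,18,0,149,0,0,0],[0.15,20,0,149,0,0,0],[0.15,21,0,149,0,0,0],[0.15,22,0,149,0,0,0],[0.15,23,0,149,0,0,0],[0.15,24,0,149,0,0,0]]'
python3 -m jog '[[0.15,0.5,0,0,0,0,0],[0.15,1,0,0,0,0,0],[0.15,1.5,0,0,0,0,0],[0.15,2,0,0,0,0,0],[0.15,2,0,0,0,0,0]]'
python3 -m jog '[[0.15,0.5,0,0,0,0,0],[0.15,1,0,0,0,0,0],[0.15,1.5,0,0,0,0,0],[0.15,2,0,0,0,0,0],[0.15,2,0,0,0,0,0]]'
```

```text
clock: 25.22
tool_pos: [0.5531, 0.2401, 0.0106]
ee_rot: [0.0, 0.985, -0.174, -0.0]
force: [-1.6, -0.2, 0.8]
gripper_width: 0.0394
grasp_force: 0.7
clock: 25.85
tool_pos: [0.5532, 0.24, 0.0106]
ee_rot: [0.0, 0.985, -0.173, -0.002]
force: [-4.6, 1.9, 5.2]
gripper_width: 0.0396
grasp_force: 2.9
clock: 26.48
tool_pos: [0.5536, 0.2397, 0.0106]
ee_rot: [0.001, 0.985, -0.173, -0.003]
force: [-8.6, 1.3, 7.1]
gripper_width: 0.0396
grasp_force: 3.9
```

```bash
python3 -m jog '[[0.15,0.5,0,0,0,0,0],[0.15,1,0,0,0,0,0],[0.15,1.5,0,0,0,0,0],[0.15,2,0,0,0,0,0],[0.15,2,0,0,0,0,0]]'
python3 -m jog '[[0.15,0.5,0,0,0,0,0],[0.15,1,0,0,0,0,0],[0.15,1.5,0,0,0,0,0],[0.15,2,0,0,0,0,0],[0.15,2,0,0,0,0,0]]'
```

```text
clock: 27.1
tool_pos: [0.5536, 0.2396, 0.0106]
ee_rot: [0.001, 0.985, -0.173, -0.005]
force: [-9.9, 3.3, 7.8]
gripper_width: 0.0394
grasp_force: 5.3
clock: 27.72
tool_pos: [0.5537, 0.2396, 0.0106]
ee_rot: [0.001, 0.985, -0.173, -0.007]
force: [-12.5, 3.5, 10.0]
gripper_width: 0.0399
grasp_force: 6.6
```

```bash
python3 -m jog '[[0.15,-8,0,0,0,0,0],[0.15,-22,0,0,0,0,0],[0.15,-24,0,-50,0,0,0],[0.15,-24,0,-110,0,0,0],[-1,0,0,-150,0,0,0],[-1,88,70,-150,0,0,-1.571],[-1,88,70,-150,0,0,-1.571],[-1,88,70,-150,0,0,-1.571],[-1,88,70,-150,0,0,-1.571],[-1,88,70,-150,0,0,-1.571],[-1,88,70,-150,0,0,-1.571],[-1,88,70,-150,0,0,-1.571],[-1,88,70,-150,0,0,-1.571],[-1,88,70,-150,0,0,-1.571],[-1,88,70,-150,0,0,-1.571],[-1,88,70,-150,0,0,-1.571]]'
python3 - <<'E'
from h import *
p,M,s=pose();print(p,M.round(3),p[:2]@[.342,.94],p[:2]@[-.94,.342])
E
```

```text
clock: 29.72
tool_pos: [0.62, 0.141, 0.1606]
ee_rot: [0.0, 0.82, 0.573, 0.0]
force: [-0.0, -0.6, 0.7]
gripper_width: 0.093
grasp_force: 0.0
[0.6200357  0.14100815 0.160596  ] [[ 0.343  0.939  0.001]
 [ 0.939 -0.343 -0.   ]
 [-0.     0.001 -1.   ]] 0.3445998706029384 -0.5346087656424181
```

Previous contact was at xj .3661, 21.5 mm ahead.

```bash
python3 -m jog '[[-1,0,0,60,0,0,0],[-1,0,0,110,0,0,0],[-1,0,0,138,0,0,0],[-1,0,0,149,0,0,0],[-1,0,0,150,0,0,0],[-1,8,0,150,0,0,0],[-1,14,0,150,0,0,0],[-1,17,0,150,0,0,0],[-1,19,0,150,0,0,0],[-1,20,0,150,0,0,0],[-1,21,0,150,0,0,0],[-1,22,0,150,0,0,0]]'
python3 -m jog '[[-1,0.5,0,0,0,0,0],[-1,1,0,0,0,0,0],[-1,1.5,0,0,0,0,0],[-1,2,0,0,0,0,0],[-1,2.5,0,0,0,0,0],[-1,3,0,0,0,0,0],[-1,3.5,0,0,0,0,0],[-1,4,0,0,0,0,0],[-1,4,0,0,0,0,0]]'
python3 -m jog '[[-1,0.5,0,0,0,0,0],[-1,1,0,0,0,0,0],[-1,1.5,0,0,0,0,0],[-1,2,0,0,0,0,0],[-1,2.5,0,0,0,0,0],[-1,3,0,0,0,0,0],[-1,3,0,0,0,0,0]]'
```

```text
clock: 31.22
tool_pos: [0.6271, 0.1612, 0.0106]
ee_rot: [0.0, 0.819, 0.573, -0.001]
force: [-0.7, -2.0, 1.6]
gripper_width: 0.0931
grasp_force: 0.8
clock: 32.35
tool_pos: [0.6272, 0.1613, 0.0106]
ee_rot: [0.002, 0.819, 0.573, -0.004]
force: [-5.0, -6.5, 6.4]
gripper_width: 0.0932
grasp_force: 4.2
clock: 33.22
tool_pos: [0.6272, 0.1613, 0.0105]
ee_rot: [0.003, 0.82, 0.573, -0.006]
force: [-6.7, -11.1, 9.8]
gripper_width: 0.0932
grasp_force: 6.1
```

```bash
python3 -m jog '[[-1,-6,0,0,0,0,0],[-1,-20,0,0,0,0,0],[-1,-28,0,-40,0,0,0],[-1,-40,0,-90,0,0,0],[-1,-60,0,-140,0,0,0],[-1,-60,0,-150,0,0,0],[-1,-60,0,-150,0,0,0]]'
python3 - <<'E'
from h import *
im=r.get_image('wrist');a=im['pixels'][0:170,140:460];cv2.imwrite('pics/w5.png',cv2.resize(a,(800,425),interpolation=cv2.INTER_CUBIC))
E
```

```text
clock: 34.1
tool_pos: [0.6095, 0.113, 0.1611]
ee_rot: [-0.0, 0.819, 0.574, 0.001]
force: [-0.5, 0.6, 0.3]
gripper_width: 0.0929
grasp_force: 0.0
```

View pics/w5.png

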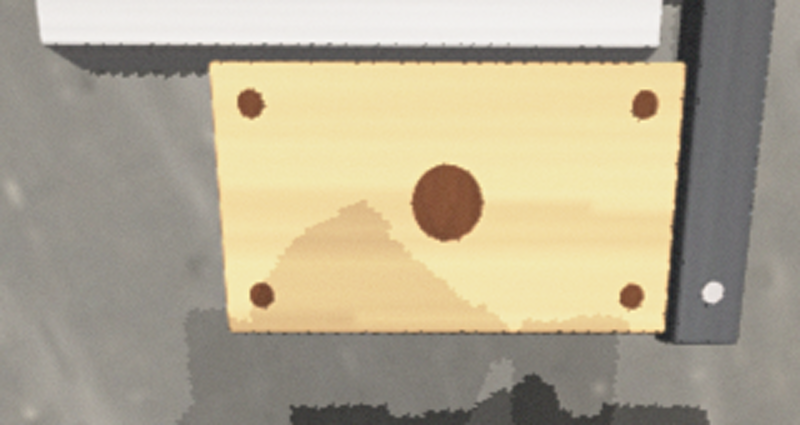

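The panel's top edge (v≈62) runs evenly along the fence and its right end (u≈670–685) is tight on the stop. No brass is visible and the gripper is clear, so I'm handing in.

```bash
python3 -c "from cell import r; print(r.hand_in())"
```

```text
the job is handed in; nothing more can be done
None
```

The panel is flush along the fence and tight against the end stop, and I've handed the job in at about 34 s. In the last picture no plunger shows, and I pressed both sides home at no more than about 17 N. I didn't check the tape, pliers and solder reel again at the end, but the arm was never brought near them.

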